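# Switch on the desk power box behind its touch-latch lid

### The job

Switch on the desk's power box: press down the front edge of the wider box's lid so the touch latch lets it spring ajar, push the lid up and back until it leans past upright and stays there, then press down the raised front end of the rocker switch inside. Do it all with the fingertips or the outside of the fingers, picking nothing up; leave the narrower box shut and the other things on the desk where they are.

Things in the scene. Friction and masses are not known exactly. Their poses are not given: they have to be found in the camera images.
- power_box: Low white box fixed to the desk, 180 mm wide, 130 deep, grey-green spring lid, lid top 80 mm above the desk. Origin: centre of its underside; x from front to hinged back, y along its width. Front faces the robot within 20 degrees. The WIDER box. Walls 5 mm, rim 66 mm high, 6 mm press gap under the lid. Inside at +y: socket deck 40 mm above the desk with the rocker switch.
- power_lid (a joint): Wide lid's angle about its back edge (rad): 0 shut, -0.04 pressed to the stop (5 mm at the front edge), 1.57 upright, 1.85 back stop. Panel 180 x 130 x 8 mm. Pressing the front edge fully in (about 7 N) trips the catch; let go, it springs to about 0.3 rad. Push on from under the front edge (about 2 N, fingers tilted); the stiff hinge holds it anywhere. It cannot latch again.
- power_lid_edge (a point): Where to press: on the top face of the wide lid, middle of its width, 12 mm behind its front edge. Moves with the lid.
- power_lid_hinge (a point): On the wide lid's hinge axis, middle of the width, level with the lid's underside, 72 mm above the desk; the lid's front edge is 130 mm from it.
- rocker (a joint): White rocker switch in the wide box, 44 (along box x) x 24 x 8 mm, under the lid; pivot at its middle, at box x -5, y +20, z 50 mm. Value in rad: 0 off (front end up, its top about 57 mm above the desk), 0.34 on (front end down by 5 mm). Takes about 3 N at the front end; stays where left.
- rocker_end (a point): Where to press the switch: on top of the rocker's front end (the end nearer the box's front), 16 mm from its pivot. Moves with the rocker.
- clip_box: Low white box fixed to the desk, 110 mm wide, 130 deep, grey-green spring lid, lid top 80 mm above the desk. Origin: centre of its underside; x from front to hinged back, y along its width. Front faces the robot within 20 degrees. The NARROWER box, same lid and catch, for paper clips; to be left shut.
- clip_lid (a joint): Angle of the narrow box's lid in rad, same meaning as power_lid; to stay at 0.
- mug: White mug with a handle, 80 mm across, 92 mm tall. Loose bystander. Origin: centre of its underside.
- pen_pot: Dark metal pen pot (empty cup), 76 mm across, 100 mm tall. Loose bystander. Origin: centre of its underside.
- marker: White marker pen with a black cap lying flat, 135 x 14 x 13 mm. Loose bystander. Origin: centre of its underside.
- tape_roll: Roll of clear tape lying flat, 74 mm across, 19 mm tall. Loose bystander. Origin: centre of its underside.
- note_block: Block of white notes, 76 x 76 x 30 mm. Loose bystander. Origin: centre of its underside.
- stapler: Black and dark steel stapler, 130 x 36 mm, 47 mm tall. Loose bystander. Origin: centre of its underside.
- mouse: White computer mouse, 105 x 60 mm, 32 mm tall. Loose bystander. Origin: centre of its underside.

How it is judged:
By the outcome, as a careful person would: the job done as asked, in the order asked, and still so for the second after the job is handed in, with the robot touching nothing.
It also fails if it takes over 45 s, if anything falls off the work surface, if the arm or the gripper's body presses on something with over 40 N, if the wrist force passes 120 N, or if a joint passes its speed limit or range.

### The arm

A 6-joint arm with a two-finger parallel gripper is mounted at the origin on the work surface. World frame = base frame: x ahead of the robot, y to its left, z up, the work surface at z = 0. Lengths are in mm, angles in rad, forces in N, time in s.
With the tool pointing down it reaches from about 350 to 775 mm from the base axis. Payload 7.3 kg.
Tool frame: the origin (TCP) lies midway between the tips of the shut fingers; the grasp point (between the pads) lies 19 mm behind it; z points along the fingers, y is the line along which they close (so a half turn about z gives the same grasp; the last joint's range is limited). The gripper opens to 92 mm and grips with 3 to 60 N. Pads are 19 mm wide; open, the fingers measure 130 mm over their backs; the gripper's body (75 mm by 190 mm) begins 47 mm behind the grasp point.
Start: joints at [1.169, 0.342, 1.524, -0, 1.275, -0.146], TCP at [132.819, 507.941, 226.741] pointing down, gripper open.
Joint ranges: [-2.53, 2.53], [-0.77, 2.02], [0.04, 2.7], [-1, 4.14], [0.28, 2.66], [-3.11, 3.11]. Speed limits (rad/s): [2.57, 2.57, 3.14, 3.14, 3.14, 3.14].

### API

Orientations are given as [roll, pitch, yaw] about the fixed x, y, z axes, in that order (R = Rz(yaw) Ry(pitch) Rx(roll)).
In Python, from plant import get_obs, capture, camera_model, close_job, search_frame, regions_of, pinpoint gives the robot as it stands. The module is installed in compiled form; this text tells all that it offers.
- The arm moves only by the shell command python3 -m pendant 'ROWS'. ROWS is JSON, one flat list of numbers, 7 for each row, row after row: the shift along the tool's x, y, z in units of 30 mm (1.0 is 30 mm), then the turn, a rotation vector about the tool's x, y, z in units of 4 degrees (1.0 is 4 degrees), then the closure, from -1 (fully open) to 1 (shut), so that 0 is half open. In form: [dx, dy, dz, wx, wy, wz, gripper, dx, dy, dz, wx, wy, wz, gripper, ...]. A call has 1 to 12 rows; each row shifts and turns the commanded pose from where the row before left it, along the tool's axes as they then stand; what a row does not reach is not made up. A row lasts 1/10 s, in which the tool goes at most 50 mm and 8.59 degrees, less where a joint would pass 70% of its speed; a pose out of reach is approached as far as the arm can. A call with a number of a shift or a turn outside -1 to 1 is refused whole. A call with a gripper value outside its range is refused whole. The fingers move at their own pace and stop on an object; the grip force is fixed at half the most. Time passes only in rows, so rows that do not move let the fingers close. It gives the time, the measured TCP pose, the force, the opening and the grip force at its end, in the units of the state.
- get_obs(): the state, without advancing time (a new reading comes with each control period).
- capture(name): name is "side" or "top" or "wrist"; returns the picture (420x560x3 uint8, red, green, blue); there is no depth.
- camera_model(name): a dict with "fov_y" (degrees; the focal length in pixels is half the picture's height over the tangent of half this angle, whatever the lens; pixels are square), "cx", "cy" (the principal point, pixels), "pose" (4x4, takes a point from camera to world coordinates). Camera axes: x right, y up, looking along -z (the intrinsics and any distortion apply to the point x, -y, -z); pixel columns grow to the right and rows downward; lengths in mm; the calibration is good to about 2 mm. The wrist camera is an equidistant fisheye: a pixel r from the principal point sees the ray r / f radians off the axis. A picture is of the moment at which its call begins: read the wrist's pose just before it. camera_model takes no time and is no camera call; for the wrist camera it gives the pose at the moment of the call.
- close_job(): hands the job in; it is judged then, once.
Trained networks look in the newest picture that a camera, given by its name, has taken for a name from the list of things; names that differ only in an ending like _2 or _b are one class to them, and where a whole thing is asked for, a point or a joint stands for the part that bears it (a point fixed in the world has none). Each returns a list of dicts, best first, with "score" (0 to 1); they miss things now and then, are a little off and sometimes report something else, mostly with a low value. They report only what shows in the picture. A call takes as long as a camera call.
- search_frame(camera, thing): "location" ([column, row] in pixels, amid what is visible of it).
- regions_of(camera, thing): "pixels" (420x560 bool, what is visible of it) and "location" ([column, row] in pixels, amid what is visible of it).
- pinpoint(camera, thing): "location" ([column, row] in pixels: a listed point, or the origin of a listed thing).
The state is a dict: "time": time; "joint_positions": joint angles; "dq": joint speeds; "tau": joint torques, N m; "tool_pos": TCP position; "tcp_rot": TCP orientation; "contact_force": force on the tool from outside, world axes, zero at the start; "moment": the same for the moment, N m; "grip_width": finger opening in mm; "finger_force": force on a finger pad.
Only numpy, scipy, OpenCV 4.12 (cv2) and the standard library are available. Lean on these libraries where they do the work, as an engineer would, in place of code of your own. Each camera call takes 0.05 s, during which the arm holds its last target. There are 200 camera calls.

## Working session

There is one attempt and no reset: what is moved stays moved. The work goes in short steps, Python scripts to look and compute and a shell command to move; the robot and the scene stay as the last step left them, time stands still between calls to the robot, and variables do not carry over. Pictures are saved under pics/ and viewed, at most 10 in all, crops included, and the job is handed in when it is done.

```bash
mkdir -p pics; cat > h.py <<'E'
import numpy as np, cv2
from plant import *
from scipy.spatial.transform import Rotation as R
def ray(cam,px,m=None):
    m=m or camera_model(cam); P=np.array(m["pose"]); f=210/np.tan(np.radians(m["fov_y"]/2))
    u,v=px[0]-m["cx"],px[1]-m["cy"]
    if cam=="wrist":
        r=np.hypot(u,v)+1e-9; t=r/f; d=np.array([np.sin(t)*u/r,-np.sin(t)*v/r,-np.cos(t)])
    else: d=np.array([u/f,-v/f,-1.])
    d=P[:3,:3]@d; return P[:3,3],d/np.linalg.norm(d)
def at_z(cam,px,z,m=None):
    o,d=ray(cam,px,m); return o+d*(z-o[2])/d[2]
def tri(rays):
    A=np.zeros((3,3));b=np.zeros(3)
    for o,d in rays:
        M=np.eye(3)-np.outer(d,d);A+=M;b+=M@o
    p=np.linalg.solve(A,b); return p,[np.linalg.norm((np.eye(3)-np.outer(d,d))@(p-o)) for o,d in rays]
E
python3 - <<'E'
from h import *
np.set_printoptions(precision=1,suppress=True)
ims={c:capture(c) for c in("top","side","wrist")}
for c in ims: cv2.imwrite(f"pics/{c}0.png",ims[c][:,:,::-1])
cv2.imwrite("pics/ts.png",np.hstack([ims["top"],ims["side"]])[:,:,::-1][:, :])
for n,z in(("power_box",0),("power_lid_edge",80),("power_lid_hinge",72),("clip_box",0)):
    rs=[]
    for c in("top","side"):
        p=pinpoint(c,n)
        for q in p[:2]: print(n,c,np.array(q["location"]),round(q["score"],2),at_z(c,q["location"],z))
        if p: rs.append(ray(c,p[0]["location"]))
    if len(rs)==2: print("  tri",*tri(rs))
for n in("power_lid","clip_lid","mug","pen_pot","marker","tape_roll","note_block","stapler","mouse"):
    p=search_frame("top",n)
    for q in p[:2]: print(n,np.array(q["location"]),round(q["score"],2),at_z("top",q["location"],30))
print(get_obs()["tcp_rot"],camera_model("top")["pose"])
E
```

```text
power_box top [206.3 235.9] 0.96 [548.2 196.8   0. ]
power_box side [249.7 185.3] 0.62 [561.7 184.4   0. ]
  tri [555.6 199.2 -14.6] [np.float64(6.8940046619047175), np.float64(6.894004661904967)]
power_lid_edge top [205.9 250.7] 0.92 [499.6 182.8  80. ]
power_lid_edge side [225.2 168.5] 0.85 [497.2 181.3  80. ]
  tri [498.4 183.   78.5] [np.float64(1.1815679807917123), np.float64(1.1815679807916486)]
power_lid_hinge top [200.  216.1] 0.74 [608.8 205.8  72. ]
power_lid_hinge side [266.7 161. ] 0.84 [617.5 201.5  72. ]
power_lid_hinge side [273.9 280.1] 0.58 [ 577.8 -201.4   72. ]
  tri [613.6 206.6  67.3] [np.float64(4.436259310483582), np.float64(4.4362593104839005)]
clip_box top [311.8 226.8] 0.81 [ 582.1 -156.8    0. ]
clip_box side [276.3 282.4] 0.61 [ 587.9 -162.3    0. ]
  tri [ 585.5 -157.7   -7.3] [np.float64(3.0200288094978904), np.float64(3.020028809497749)]
power_lid [200.1 235.7] 0.74 [547.8 211.9  30. ]
clip_lid [315.1 226.5] 0.85 [ 581.5 -164.6   30. ]
clip_lid [399.7 248. ] 0.3 [ 513.9 -440.1   30. ]
mug [126.4 215.4] 0.64 [612.3 456.7  30. ]
pen_pot [208.5 161.2] 0.74 [796.2 190.6  30. ]
pen_pot [204.9 238.4] 0.33 [539.1 195.9  30. ]
marker [265.8 246.5] 0.59 [514.6  -3.7  30. ]
marker [314.  225.8] 0.52 [ 583.7 -161.    30. ]
tape_roll [240.6 160.3] 0.67 [800.2  83.5  30. ]
note_block [136.1 277.5] 0.8 [410.5 416.   30. ]
note_block [315.1 223.9] 0.74 [ 590.  -164.7   30. ]
stapler [400.7 248.1] 0.94 [ 513.6 -443.3   30. ]
mouse [309.2 164.3] 0.75 [ 788.6 -145.2   30. ]
[3.1 0.  2.9] [[   0.     1.    -0.1  510.5]
 [  -1.     0.    -0.   -28.8]
 [  -0.     0.1    1.  1278.9]
 [   0.     0.     0.     1. ]]
```

View pics/top0.png

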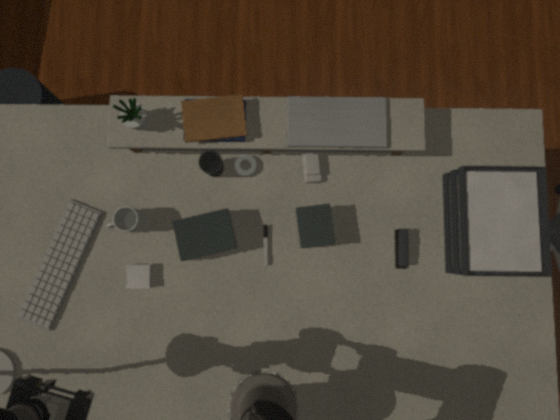

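View pics/side0.png

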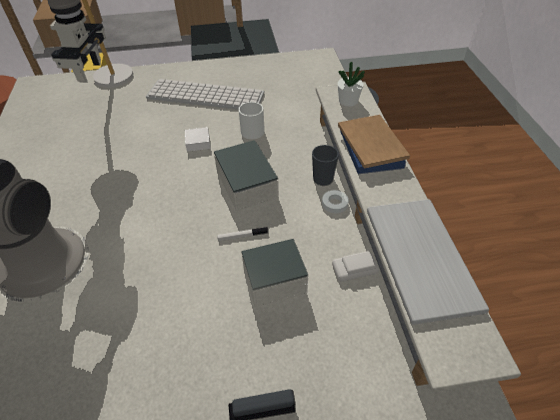

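The top view shows the wide box at about (205,235) px and the narrow one at (316,226). The mug (126,218), notes (138,276) and marker (266,245) are clear of the wide box. Next I measure the lid's outline.

```bash
python3 - <<'E'
from h import *
np.set_printoptions(precision=1,suppress=True)
for c in("top","side"):
    im=capture(c)
    for n in ("power_lid","power_box"):
        for q in regions_of(c,n)[:2]:
            m=q["pixels"].astype(np.uint8)
            cs=max(cv2.findContours(m,cv2.RETR_EXTERNAL,cv2.CHAIN_APPROX_NONE)[0],key=cv2.contourArea)[:,0]
            P=np.array([at_z(c,p,80)[:2] for p in cs],np.float32)
            print(c,n,round(q["score"],2),m.sum(),cv2.minAreaRect(P))
    # by colour: dark lid
    p=[q["location"] for q in pinpoint(c,"power_lid_edge")][0]
    g=im.astype(int).sum(2); print(im[int(p[1])-8,int(p[0])])
    l=cv2.connectedComponents((g<g[int(p[1])-6,int(p[0])]+45).astype(np.uint8))[1]
    m=(l==l[int(p[1])-6,int(p[0])]).astype(np.uint8); 
    cs=max(cv2.findContours(m,cv2.RETR_EXTERNAL,cv2.CHAIN_APPROX_NONE)[0],key=cv2.contourArea)[:,0]
    P=np.array([at_z(c,q,80)[:2] for q in cs],np.float32); r=cv2.minAreaRect(P)
    print(c,"col",m.sum(),r); print(cv2.boxPoints(r))
o=get_obs();print(o["tool_pos"],o["tcp_rot"],o["joint_positions"])
E
```

```text
top power_lid 0.58 2411 ((552.958251953125, 191.5020751953125), (133.4490203857422, 184.047119140625), 13.6122407913208)
top power_box 0.77 2484 ((553.0833129882812, 189.42567443847656), (133.816162109375, 189.19590759277344), 14.003946304321289)
top power_box 0.62 797 ((598.5468139648438, 430.4902648925781), (118.37882232666016, 83.44371795654297), 75.44950866699219)
[47 51 48]
top col 2529 ((548.5455932617188, 183.726806640625), (142.4723358154297, 207.334716796875), 10.66736888885498)
[[459.4 272.4]
 [497.7  68.7]
 [637.7  95. ]
 [599.4 298.8]]
side power_lid 0.74 2093 ((552.0774536132812, 188.3831024169922), (135.30935668945312, 192.7241973876953), 14.12571907043457)
side power_box 0.88 3083 ((553.1590576171875, 152.76943969726562), (147.7213134765625, 249.37083435058594), 14.429281234741211)
[82 87 84]
side col 3021 ((549.489013671875, 164.19259643554688), (159.57015991210938, 293.68634033203125), 7.285980701446533)
[[451.7 299.7]
 [489.    8.4]
 [647.3  28.7]
 [610.  320. ]]
[132.8 507.9 226.8] [3.1 0.  2.9] [ 1.2  0.3  1.5 -0.   1.3 -0.1]
```

```bash
cat >> h.py <<'E'
YAW=0.241; C=np.array([552.5,190.5,0.]); 
u=np.array([np.cos(YAW),np.sin(YAW),0]); v=np.array([-u[1],u[0],0]); Z=np.array([0,0,1.])
def box(x,y,z): return C+x*u+y*v+z*Z
def tool(tilt): # tool frame, x=-u when down, leaning forward by tilt deg
    z=-Z*np.cos(np.radians(tilt))+u*np.sin(np.radians(tilt)); return np.column_stack([np.cross(v,z),v,z])
def plan(p,tilt=None):
    o=get_obs(); Rt=R.from_euler("xyz",o["tcp_rot"]).as_matrix()
    print("tool shift units",np.round(Rt.T@(p-np.array(o["tool_pos"]))/30,2))
    if tilt is not None: print("turn units",np.round(np.degrees(R.from_matrix(Rt.T@tool(tilt)).as_rotvec())/4,2))
def where():
    o=get_obs(); Rt=R.from_euler("xyz",o["tcp_rot"]).as_matrix(); d=np.array(o["tool_pos"])-C
    print("t",round(o["time"],2),"box xyz",np.round([d@u,d@v,d[2]],1),"toolz in box",np.round([Rt[:,2]@u,Rt[:,2]@v,Rt[:,2]@Z],2),"F",np.round(o["contact_force"],1),"q",np.round(o["joint_positions"],2))
E
python3 -c "
from h import *
plan(box(-53,0,130),0);where()"
```

```text
tool shift units [-14.66  -7.54   3.22]
turn units [ 0.    0.   -7.12]
t 1.4 box xyz [-331.8  408.4  226.8] toolz in box [ 0.  0. -1.] F [-0.5  0.6 -0.2] q [ 1.17  0.34  1.52 -0.    1.28 -0.15]
```

```bash
python3 -m pendant '[-0.9,-0.46,0,0,0,0,1,-0.9,-0.46,0,0,0,0,1,-0.9,-0.46,0,0,0,0,1,-0.9,-0.46,0.2,0,0,0,1,-0.9,-0.46,0.2,0,0,0,1,-0.9,-0.46,0.2,0,0,0,1,-0.9,-0.46,0.2,0,0,0,1,-0.9,-0.46,0.2,0,0,0,1,-0.9,-0.46,0.2,0,0,0,1,-0.9,-0.46,0.2,0,0,0,1,-0.9,-0.46,0.2,0,0,0,1,-0.9,-0.46,0.2,0,0,0,1]'; python3 -c "
from h import *
plan(box(-53,0,130),0);where()"
```

```text
time: 2.6
tool_pos: [405.3, 264.9, 172.6]
tcp_rot: [3.141, 0.0, 2.886]
contact_force: [-1.0, 0.7, 0.6]
grip_width: 1.6
finger_force: 0.0
tool shift units [-3.82 -2.    1.42]
turn units [ 0.    0.   -7.12]
t 2.6 box xyz [-125.2  107.3  172.6] toolz in box [ 0.  0. -1.] F [-1.   0.7  0.6] q [ 0.42  0.32  1.72  0.    1.1  -0.89]
```

```bash
python3 -m pendant '[-0.96,-0.5,0.3,0,0,0,1,-0.96,-0.5,0.3,0,0,0,1,-0.96,-0.5,0.3,0,0,0,1,-0.96,-0.5,0.3,0,0,0,1,0,0,0,0,0,-1,1,0,0,0,0,0,-1,1,0,0,0,0,0,-1,1,0,0,0,0,0,-1,1,0,0,0,0,0,-1,1,0,0,0,0,0,-1,1,0,0,0,0,0,-1,1,0,0,0,0,0,-0.1,1]'; python3 - <<'E'
from h import *
plan(box(-53,0,84),0);where()
np.set_printoptions(precision=1,suppress=True)
m=camera_model("wrist"); im=capture("wrist"); cv2.imwrite("pics/w1.png",im[:,:,::-1])
for n,z in(("power_lid_edge",80),("power_lid_hinge",72)):
    for q in pinpoint("wrist",n)[:2]: 
        p=at_z("wrist",q["location"],z,m)-C; print(n,q["location"],q["score"],p@u,p@v)
E
```

```text
time: 3.8
tool_pos: [500.7, 178.6, 136.7]
tcp_rot: [3.142, 0.0, -2.901]
contact_force: [0.4, 0.3, -0.1]
grip_width: 0.4
finger_force: 0.0
tool shift units [-0.   -0.03  1.76]
turn units [ 0.  0. -0.]
t 3.8 box xyz [-53.1   0.8 136.7] toolz in box [ 0.  0. -1.] F [ 0.4  0.3 -0.1] q [ 0.2   0.44  1.64  0.    1.06 -1.61]
power_lid_edge [286.5, 230.2] 0.95 -54.57025638763691 2.0652539594574613
power_lid_hinge [285.3, 351.9] 0.92 62.06306534843188 1.526308350019611
```

View pics/w1.png

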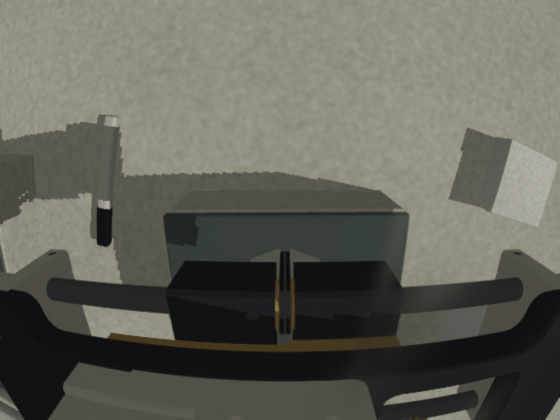

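The lid's front edge lies straight across at row 212, square to the gripper, and the fingers are over its middle (col 285). The network's points agree with the box model within 3 mm. Now I press.

```bash
python3 -m pendant '[0,0,0.8,0,0,0,1,0,0,0.8,0,0,0,1,0,0,0.2,0,0,0,1,0,0,0.1,0,0,0,1,0,0,0.1,0,0,0,1,0,0,0.05,0,0,0,1]'; python3 -c "
from h import *
where()"
```

```text
time: 4.55
tool_pos: [499.8, 178.4, 76.4]
tcp_rot: [-3.142, -0.002, -2.902]
contact_force: [-7.3, -2.0, 9.9]
grip_width: 0.6
finger_force: 4.8
t 4.55 box xyz [-54.1   0.8  76.4] toolz in box [-0. -0. -1.] F [-7.3 -2.   9.9] q [ 0.2   0.52  1.7  -0.    0.92 -1.61]
```

```bash
python3 -m pendant '[0,0,0.05,0,0,0,1,0,0,0.03,0,0,0,1]'; python3 -m pendant '[0,0,-0.7,0,0,0,1,0,0,-1,0,0,0,1,0.5,0,-0.8,0,0,0,1,1,0,0,0,0,0,1,1,0,0,0,0,0,1,0.5,0,0,0,0,0,1]'; python3 - <<'E'
from h import *
where()
np.set_printoptions(precision=1,suppress=True)
im=capture("side"); cv2.imwrite("pics/s2.png",cv2.resize(im[90:260,120:340,::-1],None,fx=3,fy=3))
c=capture("top")
a,b=pinpoint("top","power_lid_edge"),pinpoint("side","power_lid_edge")
p,e=tri([ray("top",a[0]["location"]),ray("side",b[0]["location"])]); print((p-C)@u,(p-C)@v,p[2],e)
E
```

```text
time: 4.75
tool_pos: [499.8, 178.4, 75.3]
tcp_rot: [-3.141, -0.001, -2.902]
contact_force: [-10.9, -2.4, 23.8]
grip_width: 0.4
finger_force: 11.5
time: 5.35
tool_pos: [411.7, 156.9, 149.0]
tcp_rot: [3.142, 0.001, -2.902]
contact_force: [0.0, -0.1, 0.1]
grip_width: 0.3
finger_force: 0.0
t 5.35 box xyz [-144.7    1.   149. ] toolz in box [ 0.  0. -1.] F [ 0.  -0.1  0.1] q [ 0.19  0.28  1.86  0.    1.   -1.62]
-44.201764144073785 11.471821033457616 98.85390418277137 [np.float64(3.242525193507167), np.float64(3.242525193507256)]
```

View pics/s2.png

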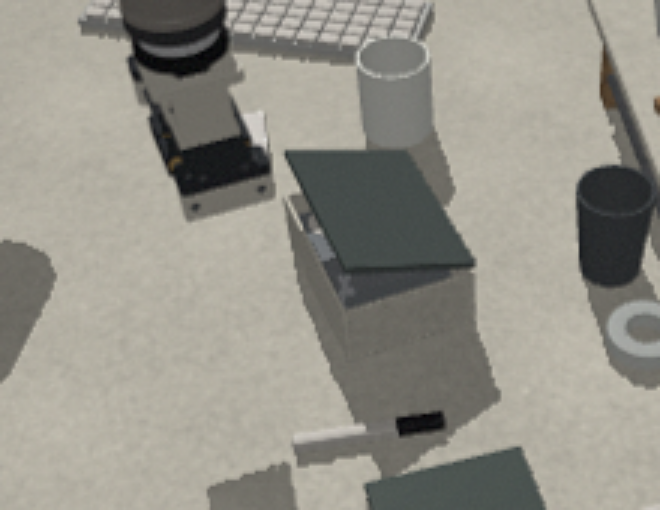

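The picture shows the wide lid sprung ajar, about 0.3 rad, and the other things unmoved. Now I tilt the tool forward.

```bash
python3 -m pendant '[0,0,0,0,-1,0,1,0,0,0,0,-1,0,1,0,0,0,0,-1,0,1,0,0,0,0,-1,0,1,0,0,0,0,-1,0,1,0,0,0,0,-1,0,1,0,0,0,0,-1,0,1,0,0,0,0,-1,0,1,0,0,0,0,-1,0,1,0,0,0,0,-1,0,1]'; python3 -c "
from h import *
where();plan(box(-112,0,92),40);plan(box(-58,0,92),40)"
```

```text
time: 6.55
tool_pos: [414.9, 144.7, 198.1]
tcp_rot: [3.116, 0.645, -2.901]
contact_force: [-1.4, 0.0, 0.8]
grip_width: 0.4
finger_force: 0.0
t 6.55 box xyz [-144.5  -11.6  198.1] toolz in box [ 0.6   0.03 -0.8 ] F [-1.4  0.   0.8] q [ 0.06 -0.06  2.31  0.49  0.28 -2.19]
tool shift units [1.26 0.3  3.49]
turn units [ 0.36 -0.76 -0.02]
tool shift units [-0.18  0.27  4.57]
turn units [ 0.36 -0.76 -0.02]
```

```bash
python3 -m pendant '[0.2,0.1,0.3,0.2,0.5,0,1,0.2,0.1,0.3,0.2,0.5,0,1,0,0,0,0,0.5,0,1]'; python3 -c "
from h import *
where();plan(box(-112,0,95),30);plan(box(-64,0,95),30)"
```

```text
time: 6.85
tool_pos: [413.1, 150.6, 175.4]
tcp_rot: [-3.139, 0.534, -2.902]
contact_force: [0.2, 0.0, -0.0]
grip_width: 0.4
finger_force: 0.0
t 6.85 box xyz [-144.9   -5.5  175.4] toolz in box [ 0.51 -0.   -0.86] F [ 0.2  0.  -0. ] q [ 0.14  0.02  2.25  0.14  0.34 -1.79]
tool shift units [0.42 0.19 2.86]
turn units [-0.04  0.15 -0.01]
tool shift units [-0.96  0.19  3.68]
turn units [-0.04  0.15 -0.01]
```

```bash
python3 -m pendant '[0.14,0.07,0.95,0,0.1,0,1,0.14,0.06,0.95,0,0,0,1,0.14,0.06,0.95,0,0,0,1,-0.46,0,0.28,0,0,0,1,-0.46,0,0.28,0,0,0,1,-0.46,0,0.28,0,0,0,1]'; python3 -c "
from h import *
where();plan(box(-61,0,95),30)"
```

```text
time: 7.45
tool_pos: [495.9, 173.8, 128.7]
tcp_rot: [3.134, 0.483, -2.902]
contact_force: [0.3, -0.5, 0.3]
grip_width: 0.7
finger_force: 0.0
t 7.45 box xyz [-59.   -2.7 128.7] toolz in box [ 0.46  0.01 -0.89] F [ 0.3 -0.5  0.3] q [ 0.17  0.27  2.09  0.14  0.31 -1.77]
tool shift units [0.58 0.08 0.96]
turn units [ 0.1  -0.58 -0.02]
```

```bash
python3 -m pendant '[0.74,0,-0.4,0,0,0,1,0.74,0,-0.4,0,0.6,0,1,0,0,0,0,0.6,0,1,0,0,0,0,0.6,0,1]'; python3 -c "
from h import *
where();plan(box(-116,0,93),20);plan(box(-62,0,93),20)"
```

```text
time: 7.85
tool_pos: [445.8, 161.3, 129.8]
tcp_rot: [3.135, 0.357, -2.901]
contact_force: [-0.3, 0.6, 0.6]
grip_width: 0.6
finger_force: 0.0
t 7.85 box xyz [-110.6   -2.8  129.8] toolz in box [ 0.35  0.01 -0.94] F [-0.3  0.6  0.6] q [ 0.16  0.21  2.1   0.07  0.48 -1.71]
tool shift units [0.6  0.09 1.09]
turn units [ 0.09  0.11 -0.  ]
tool shift units [-1.09  0.08  1.72]
turn units [ 0.09  0.11 -0.  ]
```

```bash
python3 -m pendant '[0.3,0.05,0.55,0.1,0.1,0,1,0.3,0.04,0.55,0,0,0,1,0,0,0,0,0,0,1]'; python3 - <<'E'
from h import *
where();plan(box(-62,0,93),20)
m=camera_model("wrist"); im=capture("side"); cv2.imwrite("pics/s3.png",cv2.resize(im[90:260,120:340,::-1],None,fx=3,fy=3))
E
```

```text
time: 8.15
tool_pos: [438.4, 162.7, 90.4]
tcp_rot: [3.141, 0.346, -2.901]
contact_force: [-0.3, 0.8, 0.3]
grip_width: 0.7
finger_force: 0.0
t 8.15 box xyz [-117.5    0.3   90.4] toolz in box [ 0.34  0.   -0.94] F [-0.3  0.8  0.3] q [ 0.18  0.28  2.15  0.06  0.36 -1.69]
tool shift units [-1.77 -0.01  0.54]
turn units [ 0.   -0.04 -0.  ]
```

View pics/s3.png

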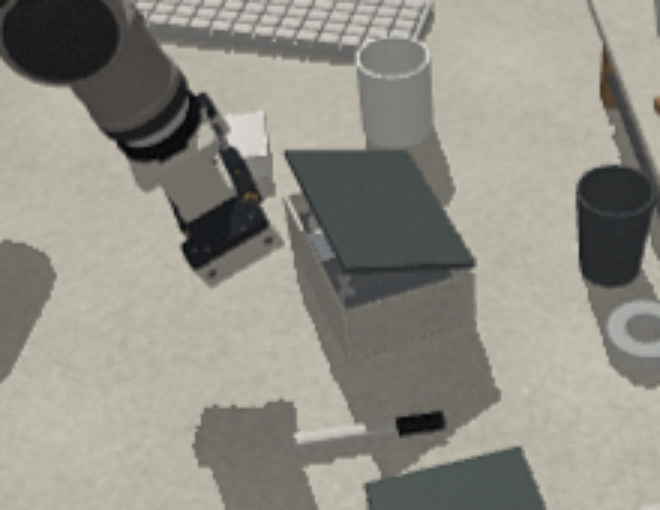

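The lid is still ajar and the gripper sits in front of it. Now I move the fingertip under its edge.

```bash
python3 -m pendant '[-0.5,0,0.18,0,0,0,1,-0.5,0,0.18,0,0,0,1,-0.45,0,0.17,0,0,0,1,-0.2,0,0.07,0,0,0,1]'; python3 -c "
from h import *
where()"
```

```text
time: 8.6
tool_pos: [490.5, 175.3, 92.7]
tcp_rot: [-3.141, 0.349, -2.901]
contact_force: [-10.0, -3.0, 2.7]
grip_width: 0.4
finger_force: 4.3
t 8.6 box xyz [-63.8   0.   92.7] toolz in box [ 0.34 -0.   -0.94] F [-10.   -3.    2.7] q [ 0.18  0.36  2.02  0.05  0.42 -1.67]
```

```bash
python3 -m pendant '[-0.25,0,-0.38,0,0,0,1,-0.32,0,-0.33,0,0,0,1,-0.32,0,-0.33,0,0,0,1]'; python3 -c "
from h import *
where()"
```

```text
time: 8.9
tool_pos: [503.9, 178.7, 131.5]
tcp_rot: [-3.141, 0.349, -2.901]
contact_force: [-0.4, 0.3, -0.7]
grip_width: 0.5
finger_force: 0.4
t 8.9 box xyz [-5.000e+01  1.000e-01  1.315e+02] toolz in box [ 0.34 -0.   -0.94] F [-0.4  0.3 -0.7] q [ 0.19  0.31  1.94  0.04  0.54 -1.65]
```

```bash
cat >> h.py <<'E'
def lid():
    capture("side");capture("top")
    a,b=pinpoint("top","power_lid_edge"),pinpoint("side","power_lid_edge")
    if a and b:
        p,e=tri([ray("top",a[0]["location"]),ray("side",b[0]["location"])]); print("edge",np.round([(p-C)@u,(p-C)@v,p[2]],1),np.round(e,1),round(a[0]["score"],2),round(b[0]["score"],2))
    else: print(a[:1],b[:1])
E
python3 - <<'E'
from h import *
lid()
im=capture("side"); cv2.imwrite("pics/s4.png",cv2.resize(im[90:260,120:340,::-1],None,fx=3,fy=3))
E
```

```text
edge [-27.5   6.  139. ] [3.8 3.8] 0.65 0.89
```

View pics/s4.png

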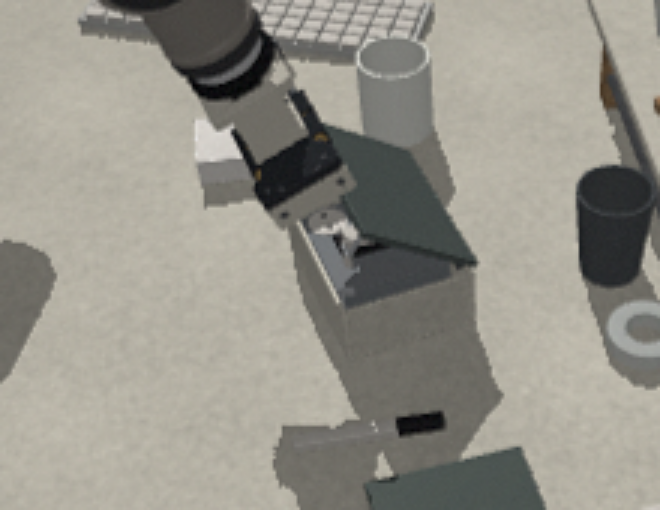

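The lid is up to about 0.55 rad with the fingertip under its edge. I follow the arc.

```bash
python3 -m pendant '[-0.41,0,-0.18,0,0,0,1,-0.41,0,-0.18,0,0,0,1,-0.41,0,-0.18,0,0,0,1,-0.42,0,-0.07,0,0,0,1,-0.42,0,-0.07,0,0,0,1]'; python3 -c "
from h import *
where();lid()"
```

```text
time: 9.65
tool_pos: [553.1, 190.9, 170.3]
tcp_rot: [-3.142, 0.348, -2.901]
contact_force: [-0.6, 0.4, 0.2]
grip_width: 0.5
finger_force: 0.5
t 9.65 box xyz [  0.7   0.2 170.3] toolz in box [ 0.34 -0.   -0.94] F [-0.6  0.4  0.2] q [ 0.19  0.34  1.76  0.03  0.7  -1.64]
edge [ 16.1   2.6 181.1] [1.6 1.6] 0.64 0.81
```

```bash
python3 -m pendant '[-0.39,0,0.14,0,0,0,1,-0.39,0,0.14,0,0,0,1,-0.39,0,0.14,0,0,0,1,-0.39,0,0.14,0,0,0,1,-0.39,0,0.14,0,0,0,1,-0.39,0,0.14,0,0,0,1,0,0,0,0,0,0,1]'; python3 -c "
from h import *
where();lid()"
```

```text
time: 10.55
tool_pos: [626.1, 208.7, 170.3]
tcp_rot: [-3.141, 0.349, -2.901]
contact_force: [-0.6, 0.2, 0.0]
grip_width: 0.2
finger_force: 0.0
t 10.55 box xyz [7.580e+01 1.000e-01 1.703e+02] toolz in box [ 0.34 -0.   -0.94] F [-0.6  0.2  0. ] q [ 0.2   0.46  1.56  0.02  0.77 -1.63]
edge [ 99.8  12.1 177.7] [1.1 1.1] 0.61 0.84
```

The lid measures about 1.8 rad, past upright. I retract and stand the tool upright above the rocker.

```bash
python3 -m pendant '[0.5,0,-0.18,0,0,0,1,0.94,0,-0.34,0,0,0,1,0.94,0,-0.34,0,0,0,1,0.94,0,-0.34,0,0,0,1,0,0,0,0,1,0,1,0,0,0,0,1,0,1,0,0,0,0,1,0,1,0,0,0,0,1,0,1,0,0,0,0,1,0,1,0,0,0,0,0,0,1]'; python3 - <<'E'
from h import *
where();lid()
m=camera_model("wrist"); im=capture("wrist"); cv2.imwrite("pics/w5.png",im[:,:,::-1])
rw=None
for q in pinpoint("wrist","rocker_end")[:2]:
    p=at_z("wrist",q["location"],57,m)-C; print(q["location"],q["score"],p@u,p@v); rw=rw or ray("wrist",q["location"],m)
rs=[]
for c in("top","side"):
    for q in pinpoint(c,"rocker_end")[:1]:
        p=at_z(c,q["location"],57)-C; print(c,q["location"],q["score"],p@u,p@v); rs.append(ray(c,q["location"]))
if rw: rs.append(rw)
if len(rs)>1: p,e=tri(rs); print((p-C)@u,(p-C)@v,p[2],e)
plan(box(-22,20,75),0)
E
```

```text
time: 11.75
tool_pos: [524.0, 183.6, 170.9]
tcp_rot: [-3.141, 0.001, -2.901]
contact_force: [0.3, 0.3, -0.6]
grip_width: 0.4
finger_force: 0.0
t 11.75 box xyz [-29.3   0.  170.9] toolz in box [ 0. -0. -1.] F [ 0.3  0.3 -0.6] q [ 0.2   0.45  1.53 -0.    1.17 -1.61]
edge [100.8   1.6 183.7] [3.8 3.8] 0.94 0.87
[310.1, 221.2] 0.83 -20.533396307939157 22.665330421535266
[491.3, 155.7] 0.38 -86.1123027483387 199.6950215362001
side [235.3, 168.9] 0.64 -24.012553554052143 15.910344644106189
-20.490066023918374 23.043689301487593 50.97869059979 [np.float64(1.7979115772124885), np.float64(1.797911577212575)]
tool shift units [-0.28  0.66  3.21]
turn units [-0.    0.02  0.  ]
```

View pics/w5.png

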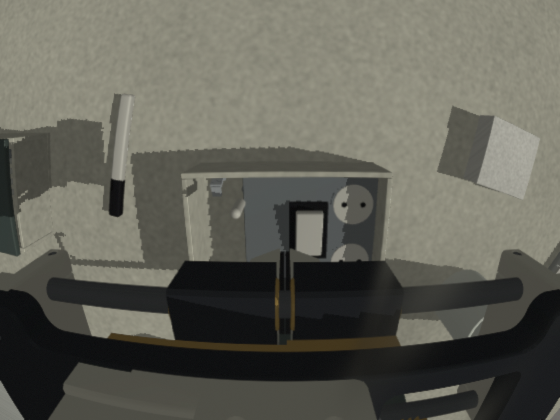

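The wrist view shows the open box, with the rocker at cols 297–322, rows 205–258 and its front end near (310,214). The measured rocker_end, box (-21, 22, ~54), matches the model.

```bash
python3 -m pendant '[-0.12,0.35,0,0,0,0,1,-0.12,0.36,0.5,0,0,0,1,0,0,1,0,0,0,1,0,0,1,0,0,0,1,0,0,0.7,0,0,0,1,0,0,0.2,0,0,0,1,0,0,0.15,0,0,0,1]'; python3 -c "
from h import *
where()"
```

```text
time: 12.85
tool_pos: [524.9, 206.5, 63.6]
tcp_rot: [-3.142, -0.0, -2.9]
contact_force: [-0.5, -0.0, 0.3]
grip_width: 0.1
finger_force: 0.0
t 12.85 box xyz [-23.   22.1  63.6] toolz in box [-0. -0. -1.] F [-0.5 -0.   0.3] q [ 0.24  0.59  1.62 -0.    0.94 -1.57]
```

```bash
python3 -m pendant '[0,0,0.15,0,0,0,1,0,0,0.1,0,0,0,1,0,0,0.06,0,0,0,1]'; python3 -m pendant '[0,0,0.05,0,0,0,1,0,0,0.02,0,0,0,1]'
```

```text
time: 13.15
tool_pos: [525.3, 206.0, 55.8]
tcp_rot: [-3.142, 0.001, -2.901]
contact_force: [-2.2, 0.3, 2.9]
grip_width: 0.2
finger_force: 1.5
time: 13.35
tool_pos: [524.9, 205.9, 53.7]
tcp_rot: [-3.142, 0.001, -2.901]
contact_force: [-3.9, -0.5, 6.4]
grip_width: 0.2
finger_force: 3.4
```

```bash
python3 -m pendant '[0,0,0.04,0,0,0,1,0,0,0.03,0,0,0,1]'; python3 -m pendant '[0,0,0.03,0,0,0,1,0,0,0,0,0,0,1]'
```

```text
time: 13.55
tool_pos: [524.9, 205.9, 52.2]
tcp_rot: [-3.141, 0.001, -2.901]
contact_force: [-7.6, -1.6, 15.9]
grip_width: 0.5
finger_force: 8.6
time: 13.75
tool_pos: [524.9, 205.9, 52.2]
tcp_rot: [-3.141, 0.001, -2.9]
contact_force: [-7.7, -1.4, 17.5]
grip_width: 0.7
finger_force: 9.0
```

The force climbs to 17 N with no more travel at z = 52.2, so the rocker has reached its stop. I lift and look.

```bash
python3 -m pendant '[0,0,-0.6,0,0,0,1,0,0,-1,0,0,0,1,0,0,-1,0,0,0,1,0,0,-1,0,0,0,1,0.8,0,-0.5,0,0,0,1,1,0,0,0,0,0,1,1,0,0,0,0,0,1,1,0,0,0,0,0,1,1,0,0,0,0,0,1,0,0,0,0,0,0,1]'; python3 - <<'E'
from h import *
where();lid()
w=capture("side"); m=camera_model("wrist"); im=capture("wrist")
for c in("wrist","side"):
    for q in pinpoint(c,"rocker_end")[:1]: print(c,q["location"],q["score"])
a=cv2.resize(w[90:260,120:340,::-1],(390,300)); b=cv2.resize(im[150:400,120:445,::-1],(390,300))
cv2.imwrite("pics/end.png",np.hstack([a,b]))
E
```

```text
time: 14.75
tool_pos: [382.3, 170.9, 173.2]
tcp_rot: [-3.141, -0.001, -2.9]
contact_force: [-0.2, -0.6, 0.6]
grip_width: 0.8
finger_force: 0.0
t 14.75 box xyz [-170.    21.6  173.2] toolz in box [-0. -0. -1.] F [-0.2 -0.6  0.6] q [ 0.24  0.21  1.88 -0.    1.06 -1.57]
edge [ 93.9  -3.6 190.4] [4.1 4.1] 0.71 0.97
wrist [286.2, 337.3] 0.68
side [234.8, 169.0] 0.42
```

View pics/end.png

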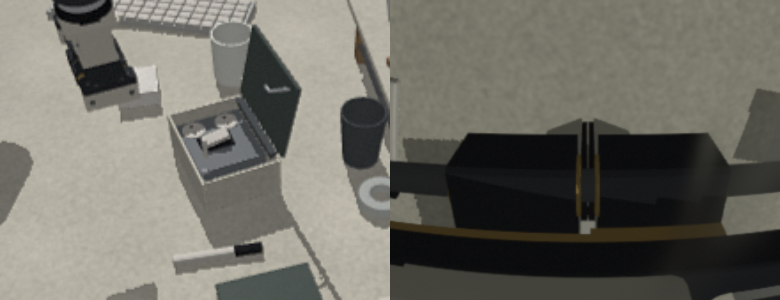

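```bash
python3 - <<'E'
from h import *
w=capture("side"); cv2.imwrite("pics/z.png",cv2.resize(w[140:190,210:280,::-1],None,fx=9,fy=9,interpolation=cv2.INTER_CUBIC))
E
```

```text
(no output)
```

View pics/z.png

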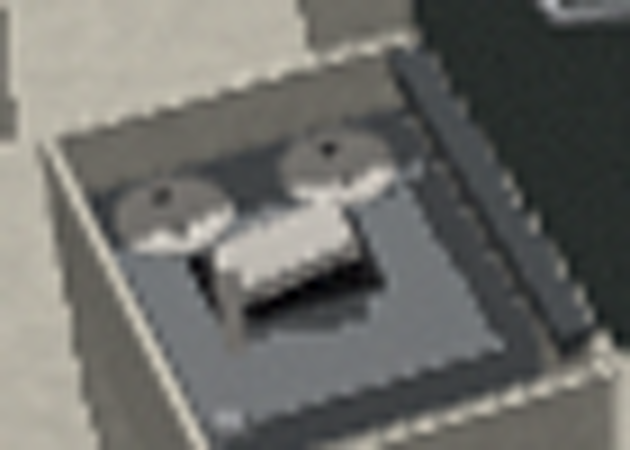

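The rocker's top edges slope about -0.39 here, against about -0.27 for level lines along box x, so its back end is up and its front end down: it is on. The lid leans back past upright, and the clip box and the other things look undisturbed.

```bash
python3 -c "
from plant import *
print(close_job())"
```

```text
the job is handed in; nothing more can be done
None
```

The job is handed in: the wide lid leans back at about 1.8 rad, the rocker is pressed on, and nothing else on the desk appears moved, all judged from the camera views after about 15 s of the 45 s allowed.

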